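Press a bearing bush home and hold it while the compound grips

TASK

Three bronze bushes (plain tubes) of 24, 30 and 36 mm outside diameter lie in the grey rack; fit the 30 mm one, the only one that suits the bore of the blue bearing housing on the green lever press, and leave the other two in the rack. Lay the bush in the press's V cradle, in line with the bore, and let go of it while the red safety catch is still hooked over the lever; then flip the catch right back off the lever and pull the lever towards you until the ram has pushed the bush fully home, flush with the housing face. The bore is already wetted with retaining compound and the lever springs back when let go, so keep hold of the lever and keep the bush pressed firmly home: the program finishes while still holding it.

Things in the scene. Friction and masses are not known exactly. Their poses are not given: they have to be found in the camera images.
- bush_30_center (a point): centre of the correct bush: a plain bronze tube, 30 mm outside diameter, 34 mm long, about 100 g. Its y axis runs along the tube (either way); it may be rolled about it. It starts lying in one of the rack's three bays (centres about 57 mm apart, the three bushes end to end), centre 44 mm above the bench; both flanks are free to grip
- bush_30: the same 30 mm bush; origin at its centre, y along the tube
- bush_24_center (a point): centre of the 24 mm bush (too thin), same bronze look and 34 mm length, in another bay; y along the tube
- bush_36_center (a point): centre of the 36 mm bush (too thick), same bronze look and 34 mm length, in another bay; y along the tube
- cradle (a point): where the centre of the 30 mm bush lies when it rests in the press's cradle, 60 mm above the bench. y runs along ram and bore towards the housing (robot's left), x away from the robot, z up. The cradle is a steel V channel along y, 23 mm wide, so fingers pass on both sides of the bush; base plate below it 12 mm high. Ram nose to housing face: 50 mm, the bush has 8 mm to spare at each end
- bore_mouth (a point): centre of the bore's mouth in the housing's face, 25 mm beyond the cradle point along y; same axes, y into the bore. Bore 32 mm wide with 2.5 mm lead-in, 34 mm deep to its shoulder: home means the bush's centre 17 mm beyond the mouth, end flush. Blue housing 64 mm wide, top 88 mm above the bench, its brass nipple up to 99 mm
- ram: steel ram, 26 mm nose on a 20 mm shaft; origin at the centre of the nose face; slides along y, 45 mm per radian of the lever. The green ram head behind the nose is 84 mm high
- lever_turn (a joint): lever angle, rad: 0 at rest (spring stop), grows as the grip is pulled towards the robot (clockwise from above), limit 1.25. The bush is home at about 1.11. The spring pushes back with 2 to 4 N at the grip; 5 to 10 N more press the bush firmly against its shoulder
- press_lever: the lever: a level steel bar 12 mm thick (top 100 mm above the bench) from its hub to the grip. Origin on its vertical hinge axis, 84 mm above the bench; the grip's centre is 150 mm away along this frame's -y and 40 mm up. The frame turns with the lever; the pull is along its -x
- lever_grip (a point): centre of the lever's black hand grip, an upright knob 24 mm in diameter and 42 mm high, 124 mm above the bench, standing on the end of the bar; moves in a level circle of 150 mm radius; axes as the lever's
- catch (a joint): angle of the red safety catch, rad: about 0 hooked over the lever bar (the lever cannot be pulled), clear of the bar from about 0.5, right back at 1.7; stays where it is left, 1 to 2 N at the tab move it
- catch_hinge (a point): middle of the catch's level hinge pin, 106 mm above the bench, fixed; frame as the cradle's. The pin is parallel to the resting lever bar, 28 mm behind it and 75 mm along it from the lever's hinge. The green cheeks beside it reach 113 mm above the bench
- catch_tab (a point): middle of the catch's red thumb tab, 36 mm from the hinge, moving with the catch. The tab, 16 mm wide and 5 mm thick, stands up from the hinge to 155 mm above the bench, leaning a little towards the robot. Push it along this frame's +x (at catch 0 level, square to the bar, away from the robot) to flip the catch; y along the pin
Things that resemble listed ones, but are neither listed nor needed, are in the scene too. What is shaped like the bush_30 but pink or turquoise is not meant.

How it is judged:
By the outcome, as a careful person would: the job done as asked, in the order asked, and still so for the second after the job is handed in, while the arm keeps its last pose, push and grip.
It also fails if it takes over 67 s, if anything falls off the work surface, if the arm or the gripper's body presses on something with over 40 N, if the wrist force passes 120 N, or if a joint passes its speed limit or range.

ROBOT

A 6-joint arm with a two-finger parallel gripper is mounted at the origin on a cart in front of the work surface, level with it; the furniture and walls round the work are solid. World frame = base frame: x ahead of the robot, y to its left, z up, the work surface at z = 0. Lengths are in mm, angles in rad, forces in N, time in s.
With the tool pointing down it reaches from about 275 to 750 mm from the base axis. Payload 10.2 kg.
Tool frame: the origin (TCP) lies on the centre line of the jaws, within the pads' length; the fingertips stand 17 mm ahead of it and the grasp point (between the pads) lies 2 mm behind it; z points along the fingers, y is the line along which they close (so a half turn about z gives the same grasp; the last joint's range is limited). The gripper opens to 85 mm and grips with 20 to 120 N. Pads are 22 mm wide; open, the fingers measure 114 mm over their backs; the gripper's body (76 mm by 85 mm) begins 54 mm behind the grasp point. The pads swing forward as they close: fully open they stand 13 mm farther back than shut.
Start: joints at [-1.543, 0.313, 1.498, -0, 1.331, -0.223], TCP at [130.28, -508.585, 248.294] pointing down, gripper open.
Joint ranges: [-2.94, 2.94], [-0.97, 2.17], [0.19, 2.56], [-1.23, 4.37], [0.02, 3.11], [-2.88, 2.88]. Speed limits (rad/s): [2.39, 2.39, 3.01, 3.14, 3.14, 3.14].

INTERFACE

Orientations are given as a unit quaternion [w, x, y, z].
In Python, from rig import ctrl gives the robot as it stands. The module is installed in compiled form; this text tells all that it offers.
- The arm moves only by the shell command python3 -m jog 'ROWS' [FORCE]. ROWS is JSON, a list of rows, each an object with "delta_pos": the shift along the world's x, y, z in mm, a list of three; "angular": the turn, a rotation vector about the world's x, y, z in rad, a list of three; "fingers": the opening, from 0 (shut) to 1 (fully open). In form: [{"delta_pos": [tx, ty, tz], "angular": [rx, ry, rz], "fingers": fingers}, ...]. A call has 1 to 10 rows; each row is the pose to reach, as a shift and turn from the pose commanded when the call began; what a row does not reach only later rows make up. A row lasts 1/8 s, in which the tool goes at most 62.5 mm and 10.7 degrees, less where a joint would pass 70% of its speed; a pose out of reach is approached as far as the arm can. A call with a gripper value outside its range is refused whole. The fingers move at their own pace and stop on an object; FORCE is the grip in N (left out, the last holds). Time passes only in rows, so rows that repeat a pose let the fingers close. It gives the time, the measured TCP pose, the force, the opening and the grip force at its end, in the units of the state.
- ctrl.sense(): the state, without advancing time (a new reading comes with each control period).
- ctrl.capture(name): name is "scene" or "side" or "wrist"; returns a dict with "pixels" (400x640x3 uint8, blue, green, red), "fx", "fy", "cx", "cy" (pixels), "dist" ([k1, k2, p1, p2, k3] as OpenCV has them; the pictures are not rectified), "R" (3x3) and "t" (3): a world point X has camera coordinates R X + t. Camera axes: x right, y down, z forward; pixel columns grow to the right and rows downward; lengths in mm; the calibration is good to about 2 mm. A picture is of the moment at which its call begins. There is no depth.
- ctrl.finish_job(): hands the job in; it is judged then, once.
The state is a dict: "time_s": time; "joints": joint angles; "dq": joint speeds; "tau": joint torques, N m; "eef_pos": TCP position; "ee_rot": TCP orientation; "force": force on the tool from outside, world axes, zero at the start; "wrist_torque": the same for the moment, N m; "grip_width": opening from 0.0 (shut) to 1.0 (fully open); "grip_force": force on a finger pad.
Only numpy, scipy, OpenCV 4.12 (cv2) and the standard library are available. Lean on these libraries where they do the work, as an engineer would, in place of code of your own. Each camera call takes 0.05 s, during which the arm holds its last target. There are 200 camera calls.

## Working session

There is one attempt and no reset: what is moved stays moved. The work goes in short steps, Python scripts to look and compute and a shell command to move; the robot and the scene stay as the last step left them, time stands still between calls to the robot, and variables do not carry over. Pictures are saved under pics/ and viewed, at most 10 in all, crops included, and the job is handed in when it is done.

```bash
mkdir -p pics
cat > h.py <<'E'
import numpy as np, cv2
from rig import ctrl
def K(c): return np.array([[c["fx"],0,c["cx"]],[0,c["fy"],c["cy"]],[0,0,1]],float)
def ray(c,u,v):
    p=cv2.undistortPoints(np.array([[[u,v]]],float),K(c),np.array(c["dist"],float))[0,0]
    R=np.array(c["R"]);t=np.array(c["t"]).ravel()
    d=R.T@np.array([p[0],p[1],1]); return -R.T@t, d/np.linalg.norm(d)
def onz(c,u,v,z):
    o,d=ray(c,u,v); return o+d*(z-o[2])/d[2]
def tri(*obs):
    A=np.zeros((3,3));b=np.zeros(3)
    for c,u,v in obs:
        o,d=ray(c,u,v);P=np.eye(3)-np.outer(d,d);A+=P;b+=P@o
    X=np.linalg.solve(A,b)
    return X,[float(np.linalg.norm((np.eye(3)-np.outer(d,d))@(X-o))) for o,d in [ray(*q) for q in obs]]
def proj(c,X):
    R=np.array(c["R"]);return cv2.projectPoints(np.array(X,float).reshape(-1,1,3),cv2.Rodrigues(R)[0],np.array(c["t"],float),K(c),np.array(c["dist"],float))[0][:,0]
E
python3 - <<'E'
from h import *
import pickle
cs={n:ctrl.capture(n) for n in("scene","side","wrist")}
pickle.dump(cs,open("c0.pkl","wb"))
for n,c in cs.items():
    cv2.imwrite(f"pics/{n}0.png",c["pixels"]);print(n,(-np.array(c["R"]).T@np.array(c["t"]).ravel()).round(),np.array(c["R"])[2].round(2))
print(ctrl.sense())
E
```

```text
scene [ -75. -750. 1083.] [ 0.47  0.54 -0.7 ]
side [166. 879. 758.] [ 0.36 -0.74 -0.57]
wrist [ 206. -490.  373.] [-0.29 -0.07 -0.95]
{'time_s': 0.15, 'joints': array([-1.54338383e+00,  3.13317304e-01,  1.49823342e+00,  3.27241035e-05,
        1.33104239e+00, -2.23384890e-01]), 'dq': array([-5.48750454e-04, -1.45005838e-03, -1.79716761e-03, -3.33483385e-05,
       -1.18605674e-04,  1.15329799e-03]), 'tau': array([ 1.21288824e-03, -4.12366533e+01, -2.59797943e+01, -1.79719204e-04,
        3.18405364e-03, -5.72371931e-06]), 'eef_pos': array([ 130.29112902, -508.39397176,  247.8796475 ]), 'ee_rot': array([-4.96276953e-04,  9.92148244e-01,  1.25066429e-01,  6.47532142e-05]), 'force': array([ 0.41077229, -0.28288606, -0.43416803]), 'wrist_torque': array([ 0.02224837, -0.01614096, -0.00741626]), 'grip_force': 0.0, 'grip_width': 1.001283444935118}
```

View pics/scene0.png

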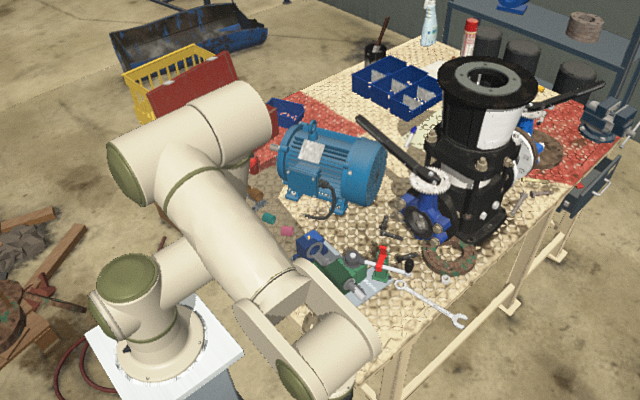

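View pics/side0.png

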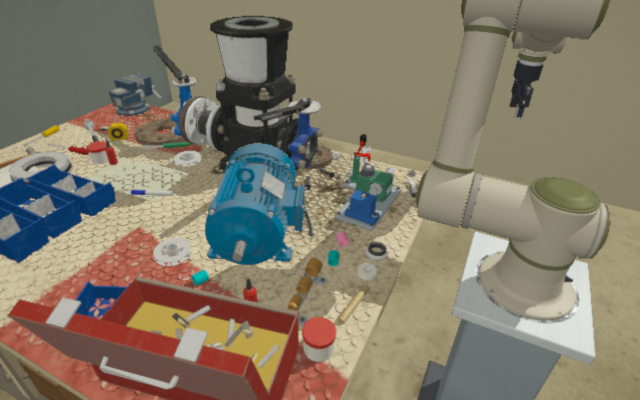

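The scene view shows the press at about (290-415, 230-305), with the rack hidden behind the arm. The side view shows the press at about (340-400, 135-225) and the rack with its bronze bushes at about (305, 283).

Run:
```python
from h import *
import pickle
cs=pickle.load(open("c0.pkl","rb"))
o=np.zeros((600,800,3),np.uint8)
def put(im,x0,y0,w,h,s,X,Y):
    o[Y:Y+h*s,X:X+w*s]=cv2.resize(im[y0:y0+h,x0:x0+w],None,fx=s,fy=s,interpolation=cv2.INTER_CUBIC)
put(cs["scene"]["pixels"],290,225,130,85,3,0,0)
put(cs["side"]["pixels"],270,245,80,80,4,0,260)
put(cs["side"]["pixels"],325,125,100,110,4,400,0)
cv2.imwrite("pics/crops.png",o)
```

```text
(no output)
```

View pics/crops.png

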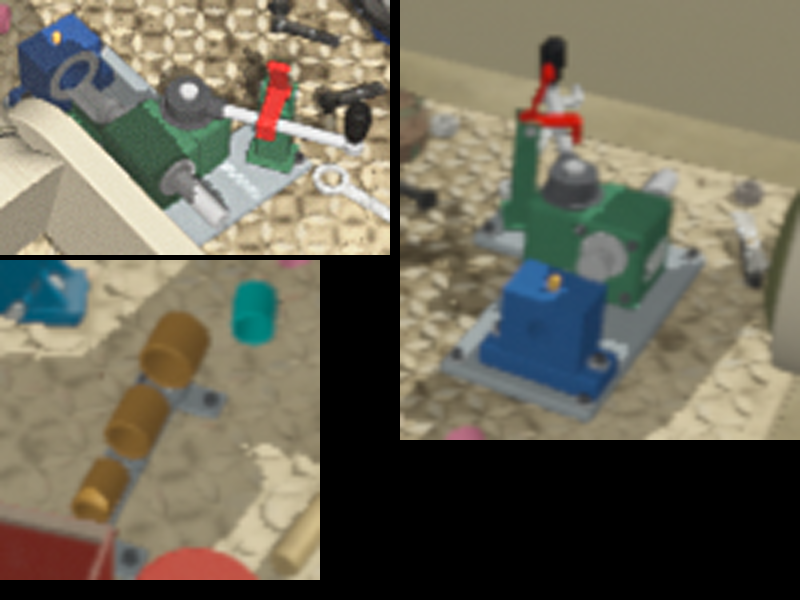

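The crop shows the three bushes by rising size from bottom-left to top-right. The 30 mm one in the middle is at side pixel (304, 285.5). It also shows the nipple, hub and grip in both views.

Run:
```python
from h import *
import pickle
cs=pickle.load(open("c0.pkl","rb"));S=cs["scene"];D=cs["side"]
for n,p in dict(b36=(313.7,267.5),b30=(304.2,285.5),b24=(294.7,302.2)).items(): print(n,onz(D,*p,44).round(1))
for n,a,b in [("nip",(308.7,237.7),(363.2,195.8)),("hubtop",(352.7,254.5),(368,165)),("grip",(409.3,265.7),(363,138.7))]:
    X,r=tri((S,*a),(D,*b));print(n,X.round(1),np.round(r,1))
print(onz(S,409.3,265.7,124).round(1), onz(D,363,138.7,124).round(1),onz(S,308.7,237.7,98).round(1), onz(D,363.2,195.8,98).round(1))
```

```text
b36 [484.2 233.3  44. ]
b30 [477.4 296.   44. ]
b24 [473.  349.7  44. ]
nip [466.5 -49.6  89.6] [0.6 0.6]
hubtop [ 504.1 -187.3  110. ] [1.8 1.8]
grip [ 574.2 -320.7  126.2] [1.3 1.3]
[ 574.1 -320.1  124. ] [ 577.1 -326.3  124. ] [461.3 -55.7  98. ] [463.5 -38.4  98. ]
```

```bash
python3 -m jog '[{"delta_pos":[30,40,60],"angular":[0,0,0],"fingers":1},{"delta_pos":[70,80,100],"angular":[0,0,0],"fingers":1},{"delta_pos":[115,120,100],"angular":[0,0,0],"fingers":1},{"delta_pos":[160,165,100],"angular":[0,0,0],"fingers":1},{"delta_pos":[205,210,100],"angular":[0,0,0],"fingers":1},{"delta_pos":[250,255,100],"angular":[0,0,0],"fingers":1},{"delta_pos":[295,300,100],"angular":[0,0,0],"fingers":1},{"delta_pos":[340,340,100],"angular":[0,0,0],"fingers":1},{"delta_pos":[380,375,100],"angular":[0,0,0],"fingers":1},{"delta_pos":[400,390,100],"angular":[0,0,0],"fingers":1}]' 40
python3 - <<'E'
from h import *
import pickle
print(ctrl.sense()["eef_pos"])
cs={n:ctrl.capture(n) for n in("scene","wrist")}
pickle.dump(cs,open("c1.pkl","wb"))
cv2.imwrite("pics/wrist1.png",cs["wrist"]["pixels"]);cv2.imwrite("pics/scene1.png",cs["scene"]["pixels"])
c=cs["wrist"];print((-np.array(c["R"]).T@np.array(c["t"]).ravel()).round(),np.array(c["R"])[2].round(2))
E
```

```text
time_s: 1.4
eef_pos: [531.8, -116.2, 347.8]
ee_rot: [-0.0, 0.992, 0.126, -0.0]
force: [0.7, -0.0, 0.5]
grip_width: 1.003
grip_force: 0.0
[ 531.75038504 -116.22505729  347.81521962]
[609. -96. 473.] [-0.29 -0.07 -0.95]
```

View pics/wrist1.png

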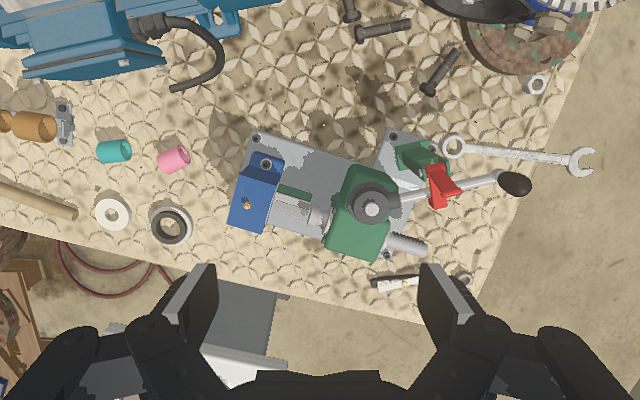

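The wrist view shows the whole press: nipple (247,206), hub (372,208), red catch (440,185), grip (515,184), ram rear (425,247). The 36 and 30 mm bushes are at left (35,125), (5,122).

Run:
```python
from h import *
import pickle
c=pickle.load(open("c1.pkl","rb"))["wrist"]
cv2.imwrite("pics/w1z.png",cv2.resize(c["pixels"][120:270,220:420],None,fx=4,fy=4,interpolation=cv2.INTER_CUBIC))
for n,p,z in [("nip",(247,206),98),("ramend",(425,247),60),("hub",(372,208),112),("grip",(513,184),128)]: print(n,onz(c,*p,z).round(1))
```

```text
nip [467.4 -49.4  98. ]
ramend [ 455.6 -281.2   60. ]
hub [ 504.9 -184.9  112. ]
grip [ 571.6 -316.1  128. ]
```

View pics/w1z.png

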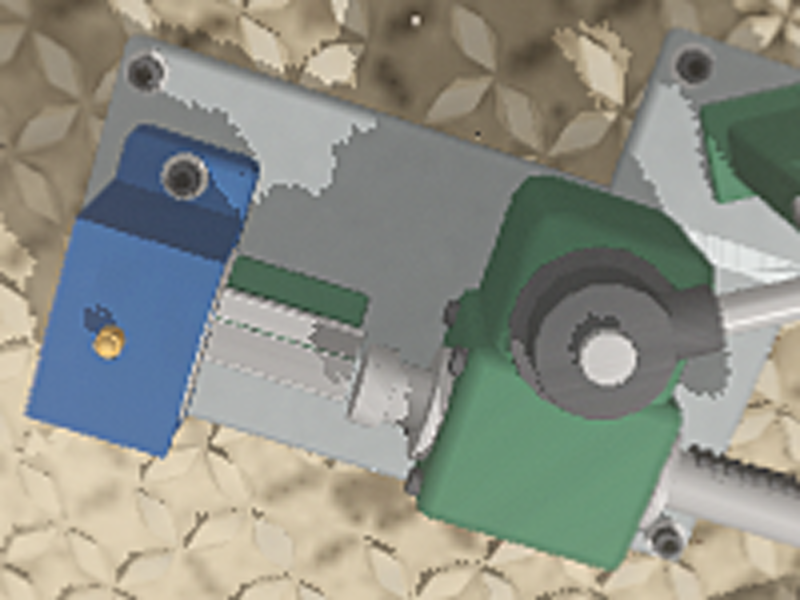

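The zoom shows the housing top corners at zoom px (78,215), (222,262), (163,457), (25,415). The ram nose face is near (362,382), and the V channel runs between them.

Run:
```python
from h import *
import pickle
c=pickle.load(open("c1.pkl","rb"))["wrist"]
f=lambda x,y,z: onz(c,220+x/4,120+y/4,z)[:2].round(1)
P=[f(78,215,88),f(222,262,88),f(163,457,88),f(25,415,88)]
print(P)
for a,b in [(0,1),(3,2),(0,3),(1,2)]:
    d=P[b]-P[a];print(a,b,np.linalg.norm(d).round(1),"ang",np.degrees(np.arctan2(d[1],d[0])).round(1))
print("mouth",(P[1]+P[2])/2)
print("plate edge",f(135,38,12),f(530,152,12), "nip",f(108,342,98))
d=f(135,38,12)-f(530,152,12);print(np.degrees(np.arctan2(d[1],d[0])))
print("nose top edge, bottom edge", f(375,345,62),f(350,420,60), "chan",f(228,290,52),f(205,365,52), f(362,330,52),f(350,395,52))
print("ram end axis",onz(c,425,247,60).round(1), "shaft start",f(680,480,60))
```

```text
[array([499.6, -32.5]), array([496.3, -75.3]), array([432.5, -71. ]), array([435.4, -28.3])]
0 1 42.9 ang -94.4
3 2 42.8 ang -93.9
0 3 64.3 ang 176.3
1 2 63.9 ang 176.1
mouth [464.4  -73.15]
plate edge [541.4 -26.9] [ 537.4 -163.1] nip [468.  -49.3]
88.31778809858243
nose top edge, bottom edge [ 474.4 -125.9] [ 447.3 -124.6] chan [477.3 -77.1] [450.9 -75.3] [ 475.  -121.4] [ 452.6 -123. ]
ram end axis [ 455.6 -281.2   60. ] shaft start [ 453.7 -233.4]
```

```bash
python3 -m jog '[{"delta_pos":[-10,40,0],"angular":[0,0,0.17],"fingers":1},{"delta_pos":[-20,90,0],"angular":[0,0,0.35],"fingers":1},{"delta_pos":[-30,140,0],"angular":[0,0,0.53],"fingers":1},{"delta_pos":[-40,190,0],"angular":[0,0,0.71],"fingers":1},{"delta_pos":[-50,240,0],"angular":[0,0,0.88],"fingers":1},{"delta_pos":[-55,290,0],"angular":[0,0,1.06],"fingers":1},{"delta_pos":[-55,330,-30],"angular":[0,0,1.24],"fingers":1},{"delta_pos":[-55,370,-70],"angular":[0,0,1.41],"fingers":1},{"delta_pos":[-55,400,-110],"angular":[0,0,1.41],"fingers":1},{"delta_pos":[-55,400,-128],"angular":[0,0,1.41],"fingers":1}]'
python3 - <<'E'
from h import *
import pickle
cs={n:ctrl.capture(n) for n in("scene","wrist")}
pickle.dump(cs,open("c2.pkl","wb"))
cv2.imwrite("pics/wrist2.png",cs["wrist"]["pixels"])
print(ctrl.sense()["joints"])
E
```

```text
time_s: 2.75
eef_pos: [474.2, 282.0, 217.8]
ee_rot: [-0.001, 0.674, 0.739, -0.002]
force: [0.3, -0.3, 0.9]
grip_width: 0.999
grip_force: 0.0
[ 3.21799201e-01  3.96609521e-01  1.46010820e+00 -2.53541607e-04
  1.28921994e+00  2.31848687e-01]
```

View pics/wrist2.png

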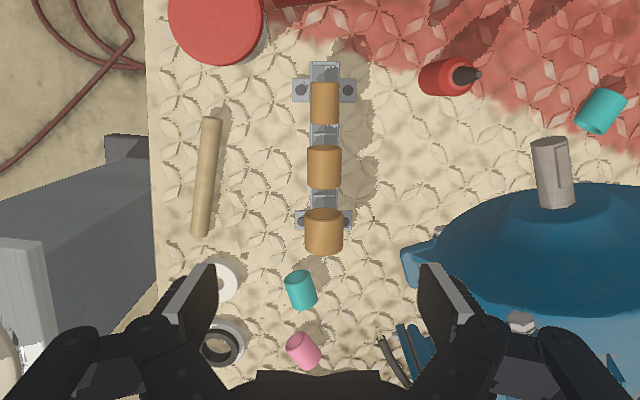

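The wrist view shows the rack with three bushes at (324,103), (324,167) and (323,231); the middle one is the 30 mm.

Run:
```python
from h import *
import pickle
c=pickle.load(open("c2.pkl","rb"))["wrist"];im=c["pixels"]
h=cv2.cvtColor(im,cv2.COLOR_BGR2HSV)
m=cv2.inRange(h,(8,110,90),(20,255,255));m[:, :290]=0;m[:,360:]=0;m[:70]=0;m[270:]=0
n,l,s,ct=cv2.connectedComponentsWithStats(m)
for i in range(1,n):
    if s[i,4]<200: continue
    x,y,w,hh=s[i,:4]; print(s[i],ct[i].round(1))
    a=onz(c,x,y+hh/2,44);b=onz(c,x+w,y+hh/2,44);print(" width",np.linalg.norm(a-b).round(1),"ctr",((a+b)/2).round(1),"ends",onz(c,x+w/2,y,44).round(1),onz(c,x+w/2,y+hh,44).round(1), "centr z48",onz(c,*ct[i],48).round(1))
print(ctrl.sense()["eef_pos"])
```

```text
[ 311   82   28   43 1161] [324.3 102.5]
 width 23.2 ctr [473.7 347.4  44. ] ends [472.1 364.3  44. ] [475.4 329.8  44. ] centr z48 [473.  348.2  48. ]
[ 307  145   35   44 1422] [323.7 166.3]
 width 30.6 ctr [478.4 293.8  44. ] ends [476.6 313.   44. ] [480.3 273.9  44. ] centr z48 [477.6 295.2  48. ]
[ 304  208   40   48 1628] [323.6 230.9]
 width 37.2 ctr [483.8 232.5  44. ] ends [481.5 256.   44. ] [486.1 208.   44. ] centr z48 [483.1 235.2  48. ]
[474.44576022 280.70600377 218.30488288]
```

```bash
python3 -m jog '[{"delta_pos":[3.5,11,-40],"angular":[0,0,0],"fingers":1},{"delta_pos":[3.5,11,-85],"angular":[0,0,0],"fingers":1},{"delta_pos":[3.5,11,-125],"angular":[0,0,0],"fingers":1},{"delta_pos":[3.5,11,-155],"angular":[0,0,0],"fingers":1},{"delta_pos":[3.5,11,-170],"angular":[0,0,0],"fingers":1},{"delta_pos":[3.5,11,-176],"angular":[0,0,0],"fingers":1},{"delta_pos":[3.5,11,-176],"angular":[0,0,0],"fingers":1}]'
python3 - <<'E'
from h import *
print(ctrl.sense()["eef_pos"])
c=ctrl.capture("wrist");cv2.imwrite("pics/wrist3.png",c["pixels"])
c=ctrl.capture("side")["pixels"];cv2.imwrite("pics/side3.png",c)
E
```

```text
time_s: 3.72
eef_pos: [479.3, 292.4, 45.2]
ee_rot: [0.0, 0.675, 0.738, 0.001]
force: [0.4, 0.0, -0.1]
grip_width: 1.001
grip_force: 0.0
[479.32869021 292.39791829  45.15145791]
```

View pics/wrist3.png

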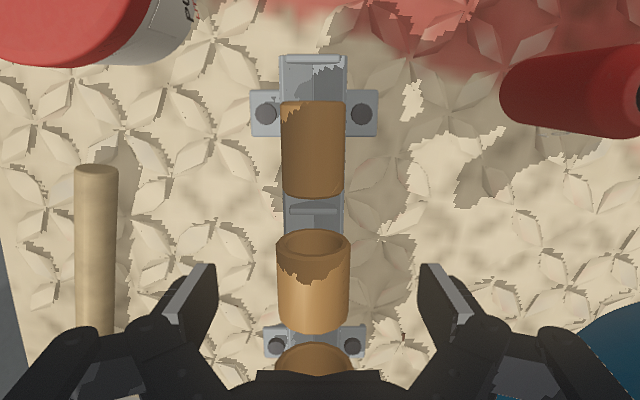

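The bush sits between the open fingers, centred about 5 px (2 mm) to the -x side. I'll correct that, close and lift.

```bash
python3 -m jog '[{"delta_pos":[-1.5,0,-2],"angular":[0,0,0],"fingers":1},{"delta_pos":[-1.5,0,-2],"angular":[0,0,0],"fingers":0.2},{"delta_pos":[-1.5,0,-2],"angular":[0,0,0],"fingers":0.2},{"delta_pos":[-1.5,0,-2],"angular":[0,0,0],"fingers":0.2},{"delta_pos":[-1.5,0,-2],"angular":[0,0,0],"fingers":0.2},{"delta_pos":[-1.5,0,-2],"angular":[0,0,0],"fingers":0.2}]' 40
python3 -m jog '[{"delta_pos":[0,0,0],"angular":[0,0,0],"fingers":0.2},{"delta_pos":[0,0,5],"angular":[0,0,0],"fingers":0.2},{"delta_pos":[0,0,20],"angular":[0,0,0],"fingers":0.2},{"delta_pos":[0,0,50],"angular":[0,0,0],"fingers":0.2},{"delta_pos":[0,0,90],"angular":[0,0,0],"fingers":0.2},{"delta_pos":[0,0,120],"angular":[0,0,0],"fingers":0.2},{"delta_pos":[0,0,130],"angular":[0,0,0],"fingers":0.2}]'
python3 - <<'E'
from h import *
print(ctrl.sense()["eef_pos"])
c=ctrl.capture("wrist");cv2.imwrite("pics/wrist4.png",c["pixels"])
im=c["pixels"];h=cv2.cvtColor(im,cv2.COLOR_BGR2HSV)
m=cv2.inRange(h,(8,110,70),(20,255,255))
n,l,s,ct=cv2.connectedComponentsWithStats(m)
for i in range(1,n):
    if s[i,4]>150: print(s[i],ct[i].round(1))
E
```

```text
time_s: 4.58
eef_pos: [477.4, 292.5, 42.5]
ee_rot: [0.0, 0.675, 0.738, 0.0]
force: [-0.6, -0.9, 2.8]
grip_width: 0.337
grip_force: 39.3
time_s: 5.45
eef_pos: [477.8, 292.6, 174.6]
ee_rot: [0.001, 0.675, 0.738, 0.002]
force: [1.0, -0.5, -0.4]
grip_width: 0.339
grip_force: 39.6
[477.75884473 292.61990347 174.59490751]
[ 301   98   32   48 1518] [316.5 121.3]
[ 280  231   76  108 7098] [317.7 283.5]
```

```bash
python3 -m jog '[{"delta_pos":[-15,-20,40],"angular":[0,0,-0.02],"fingers":0.2},{"delta_pos":[-30,-60,60],"angular":[0,0,-0.05],"fingers":0.2},{"delta_pos":[-40,-110,60],"angular":[0,0,-0.08],"fingers":0.2},{"delta_pos":[-40,-160,60],"angular":[0,0,-0.11],"fingers":0.2},{"delta_pos":[-40,-210,60],"angular":[0,0,-0.147],"fingers":0.2},{"delta_pos":[-35,-260,60],"angular":[0,0,-0.147],"fingers":0.2},{"delta_pos":[-25,-310,40],"angular":[0,0,-0.147],"fingers":0.2},{"delta_pos":[-15,-355,10],"angular":[0,0,-0.147],"fingers":0.2},{"delta_pos":[-14.3,-385,-15],"angular":[0,0,-0.147],"fingers":0.2},{"delta_pos":[-14.3,-390.5,-25],"angular":[0,0,-0.147],"fingers":0.2}]'
python3 - <<'E'
from h import *
import pickle
cs={n:ctrl.capture(n) for n in("wrist","scene","side")}
pickle.dump(cs,open("c5.pkl","wb"))
c=cs["wrist"];cv2.imwrite("pics/wrist5.png",c["pixels"])
s=ctrl.sense();print(s["eef_pos"],s["ee_rot"])
from scipy.spatial.transform import Rotation as Ro
q=s["ee_rot"];R=Ro.from_quat([q[1],q[2],q[3],q[0]]).as_matrix()
# expected silhouette of held bush centred at TCP, z+1.5
th=np.linspace(0,2*np.pi,40)
P=[s["eef_pos"]+[0,0,1.5]+R@np.array([e*17,15*np.cos(t),15*np.sin(t)]) for e in(-1,1) for t in th]
p=proj(c,P);print("expected bbox",p.min(0).round(1),p.max(0).round(1))
h=cv2.cvtColor(c["pixels"],cv2.COLOR_BGR2HSV);m=cv2.inRange(h,(8,110,70),(20,255,255))
n,l,st,ct=cv2.connectedComponentsWithStats(m)
for i in range(1,n):
    if st[i,4]>1500: print(st[i],ct[i].round(1))
E
```

```text
time_s: 6.75
eef_pos: [462.0, -99.0, 145.2]
ee_rot: [-0.002, 0.728, 0.686, -0.001]
force: [0.3, -0.9, -0.9]
grip_width: 0.339
grip_force: 39.7
[462.7845971  -97.36879024 147.11825855] [-5.49416424e-04  7.26877168e-01  6.86767259e-01 -1.10877117e-04]
expected bbox [278.5 232.6] [356.5 346.8]
[ 280  231   76  108 6789] [318.1 281.5]
```

View pics/wrist5.png

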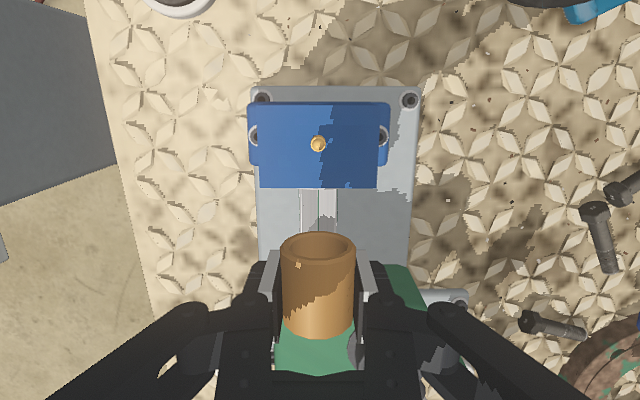

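The held bush appears at (318,285), centred in the jaws. The housing face edge lies level at row 188, columns 260-377, so the yaw matches the press.

Run:
```python
from h import *
import pickle
c=pickle.load(open("c5.pkl","rb"))["wrist"]
a=onz(c,259.5,188.5,88);b=onz(c,377.5,188.5,88);print(a.round(1),b.round(1),np.linalg.norm(a-b).round(1),((a+b)/2).round(1))
d=b-a;print("edge ang",np.arctan2(d[1],d[0]))
for r in (195,225): print("chan",onz(c,300,r,52).round(1),onz(c,336,r,52).round(1))
print("nip",onz(c,318,143,98).round(1))
```

```text
[432.3 -71.6  88. ] [496.8 -75.5  88. ] 64.6 [464.5 -73.6  88. ]
edge ang -0.06040845648083245
chan [451.5 -87.3  52. ] [475.2 -88.7  52. ]
chan [ 449.9 -108.4   52. ] [ 474.2 -109.9   52. ]
nip [465.9 -47.4  98. ]
```

```bash
python3 -m jog '[{"delta_pos":[0.3,-1,-20],"angular":[0,0,0],"fingers":0.2},{"delta_pos":[0.3,-1,-45],"angular":[0,0,0],"fingers":0.2},{"delta_pos":[0.3,-1,-65],"angular":[0,0,0],"fingers":0.2},{"delta_pos":[0.3,-1,-78],"angular":[0,0,0],"fingers":0.2},{"delta_pos":[0.3,-1,-84],"angular":[0,0,0],"fingers":0.2},{"delta_pos":[0.3,-1,-86],"angular":[0,0,0],"fingers":0.2},{"delta_pos":[0.3,-1,-86],"angular":[0,0,0],"fingers":0.2}]'
```

```text
time_s: 7.78
eef_pos: [463.4, -99.1, 61.7]
ee_rot: [0.0, 0.727, 0.687, 0.0]
force: [-0.8, -0.7, -1.5]
grip_width: 0.337
grip_force: 39.9
```

```bash
python3 -m jog '[{"delta_pos":[0,0.5,-1],"angular":[0,0,0],"fingers":0.2},{"delta_pos":[0,0.5,-2],"angular":[0,0,0],"fingers":0.2},{"delta_pos":[0,0.5,-2.5],"angular":[0,0,0],"fingers":0.2},{"delta_pos":[0,0.5,-2.5],"angular":[0,0,0],"fingers":0.2}]'
```

```text
time_s: 8.28
eef_pos: [463.4, -98.7, 59.2]
ee_rot: [0.0, 0.727, 0.687, 0.0]
force: [-1.7, 2.0, 5.4]
grip_width: 0.344
grip_force: 40.4
```

```bash
python3 -m jog '[{"delta_pos":[0,0,0],"angular":[0,0,0],"fingers":0.42},{"delta_pos":[0,0,0],"angular":[0,0,0],"fingers":0.7},{"delta_pos":[0,0,0],"angular":[0,0,0],"fingers":0.7},{"delta_pos":[0,0,10],"angular":[0,0,0],"fingers":0.7},{"delta_pos":[0,0,40],"angular":[0,0,0],"fingers":0.7},{"delta_pos":[0,0,80],"angular":[0,0,0],"fingers":0.7},{"delta_pos":[0,0,120],"angular":[0,0,0],"fingers":0.7},{"delta_pos":[0,0,150],"angular":[0,0,0],"fingers":0.7},{"delta_pos":[0,0,160],"angular":[0,0,0],"fingers":0.7}]'
python3 - <<'E'
from h import *
import pickle
cs={n:ctrl.capture(n) for n in("wrist","scene","side")}
pickle.dump(cs,open("c6.pkl","wb"))
o=np.zeros((600,800,3),np.uint8)
def put(im,x0,y0,w,h,s,X,Y):
    o[Y:Y+h*s,X:X+w*s]=cv2.resize(im[y0:y0+h,x0:x0+w],None,fx=s,fy=s,interpolation=cv2.INTER_CUBIC)
put(cs["scene"]["pixels"],290,225,130,85,3,0,0)
put(cs["side"]["pixels"],325,125,100,75,4,400,0)
put(cs["wrist"]["pixels"],200,100,240,280,1,0,310)
cv2.imwrite("pics/c6.png",o)
E
```

```text
time_s: 9.4
eef_pos: [463.7, -98.7, 220.7]
ee_rot: [0.002, 0.727, 0.687, 0.001]
force: [-0.4, 0.2, -0.6]
grip_width: 0.698
grip_force: 0.0
```

View pics/c6.png

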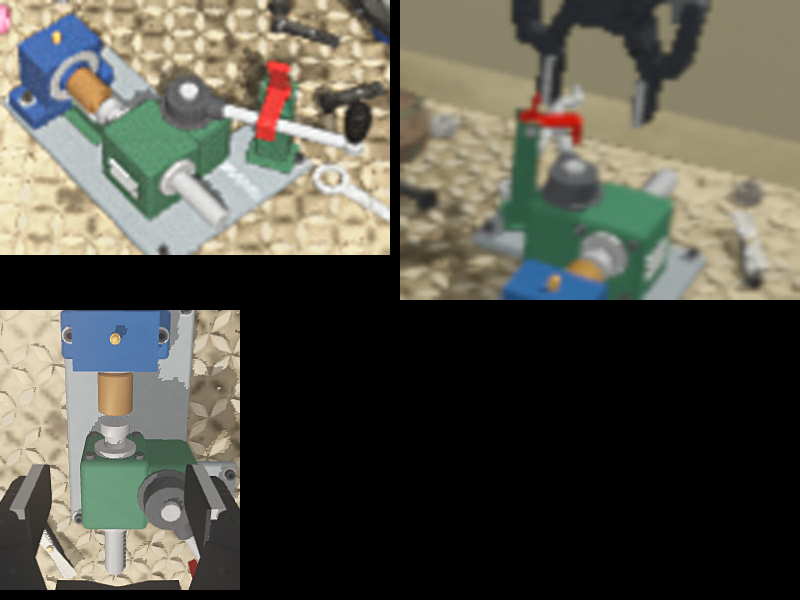

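The bush lies in the V cradle between ram nose and housing, in line with the bore, with the catch still on the lever. Next I'll measure the catch numerically.

Run:
```python
from h import *
import pickle
c1=pickle.load(open("c1.pkl","rb"));c0=pickle.load(open("c0.pkl","rb"));c6=pickle.load(open("c6.pkl","rb"))
W=c1["wrist"];S=c6["scene"];D=c0["side"]
def red(c,x0,y0,x1,y1):
    h=cv2.cvtColor(c["pixels"],cv2.COLOR_BGR2HSV);m=cv2.inRange(h,(0,150,110),(7,255,255))|cv2.inRange(h,(174,150,110),(180,255,255))
    k=np.zeros_like(m);k[y0:y1,x0:x1]=m[y0:y1,x0:x1];return k
for n,c,b in [("W",W,(415,150,475,215)),("S",S,(365,235,400,285)),("D",D,(345,130,380,170))]:
    y,x=np.nonzero(red(c,*b)); print(n,len(x),"bbox",x.min(),x.max(),y.min(),y.max(), "top row x",x[y<=y.min()+2].mean(),"bot x",x[y>=y.max()-2].mean())
u=np.array([.458,-.889,0]);nn=np.array([.889,.458,0]);hub=np.array([504.5,-186.5,0])
H=hub+75*u+28*nn+[0,0,106];lean=8
T=H+[0,0,49]-nn*10
print("H",H.round(1),"T",T.round(1))
for n,c in (("W",W),("S",S),("D",D)): print(n,"hinge",proj(c,H)[0].round(1),"tabtop +-8",proj(c,[T-8*u,T+8*u]).round(1).tolist(), "bar under catch",proj(c,hub+75*u+[0,0,100])[0].round(1))
y,x=np.nonzero(red(S,365,235,400,285));sx,sy=x[y<=y.min()+2].mean(),y.min()+.5
y,x=np.nonzero(red(D,345,130,380,170));dx,dy=x[y<=y.min()+2].mean(),y.min()+.5
print("tri tabtop",tri((S,sx,sy),(D,dx,dy)))
# hue-black grip in W
g=cv2.cvtColor(W["pixels"],cv2.COLOR_BGR2GRAY);m=(g<50).astype(np.uint8);k=np.zeros_like(m);k[165:205,490:540]=m[165:205,490:540]
y,x=np.nonzero(k);print("grip W",x.min(),x.max(),y.min(),y.max(),x.mean(),y.mean())
G=hub+150*u
print("pred grip 103/145 W",proj(W,[G+[0,0,103],G+[0,0,124],G+[0,0,145]]).round(1).tolist())
```

```text
W 923 bbox 425 461 162 209 top row x 439.29411764705884 bot x 437.1666666666667
S 177 bbox 375 386 245 271 top row x 382.05555555555554 bot x 378.375
D 79 bbox 355 370 141 160 top row x 361.5 bot x 368.6
H [ 563.7 -240.4  106. ] T [ 554.9 -244.9  155. ]
W hinge [436.  168.5] tabtop +-8 [[445.5, 191.2], [462.0, 187.7]] bar under catch [437.2 191.2]
S hinge [383.2 254.6] tabtop +-8 [[380.5, 244.3], [386.5, 246.0]] bar under catch [380.1 263.8]
D hinge [357.  154.9] tabtop +-8 [[361.4, 142.8], [360.9, 140.5]] bar under catch [365.3 156.5]
tri tabtop (array([ 552.12193264, -243.33659672,  155.90892336]), [1.2026389220322984, 1.202638922032531])
grip W 498 531 172 196 515.1463414634146 185.6829268292683
pred grip 103/145 W [[504.6, 177.7], [514.8, 182.4], [526.0, 187.8]]
```

```bash
python3 -m jog '[{"delta_pos":[10,-30,0],"angular":[0,0,0.12],"fingers":0},{"delta_pos":[25,-75,0],"angular":[0,0,0.25],"fingers":0},{"delta_pos":[40,-120,0],"angular":[0,0,0.38],"fingers":0},{"delta_pos":[50,-155,0],"angular":[0,0,0.5],"fingers":0},{"delta_pos":[53.8,-165.5,-10],"angular":[0,0,0.534],"fingers":0},{"delta_pos":[53.8,-165.5,-35],"angular":[0,0,0.534],"fingers":0},{"delta_pos":[53.8,-165.5,-60],"angular":[0,0,0.534],"fingers":0},{"delta_pos":[53.8,-165.5,-73],"angular":[0,0,0.534],"fingers":0},{"delta_pos":[53.8,-165.5,-73],"angular":[0,0,0.534],"fingers":0}]'
```

```text
time_s: 10.68
eef_pos: [516.7, -263.8, 144.6]
ee_rot: [-0.001, 0.52, 0.854, 0.0]
force: [-0.4, -0.5, 1.0]
grip_width: 0.001
grip_force: 0.0
```

```bash
python3 -m jog '[{"delta_pos":[11,5.5,2],"angular":[0,0,0],"fingers":0},{"delta_pos":[20,10,2],"angular":[0,0,0],"fingers":0},{"delta_pos":[28.5,14.5,2],"angular":[0,0,0],"fingers":0},{"delta_pos":[37,19,2],"angular":[0,0,0],"fingers":0}]'
python3 -m jog '[{"delta_pos":[7,3.5,-1],"angular":[0,0,0],"fingers":0},{"delta_pos":[13.5,7,-4],"angular":[0,0,0],"fingers":0},{"delta_pos":[22,11.5,-8],"angular":[0,0,0],"fingers":0},{"delta_pos":[31,16,-13],"angular":[0,0,0],"fingers":0},{"delta_pos":[35.5,18.5,-17],"angular":[0,0,0],"fingers":0},{"delta_pos":[35.5,18.5,-17],"angular":[0,0,0],"fingers":0}]'
```

```text
time_s: 11.18
eef_pos: [554.7, -244.7, 147.9]
ee_rot: [0.0, 0.52, 0.854, -0.0]
force: [-1.0, -1.3, -1.6]
grip_width: -0.002
grip_force: 0.6
time_s: 11.92
eef_pos: [589.8, -226.5, 130.9]
ee_rot: [-0.0, 0.52, 0.854, -0.0]
force: [-1.3, 0.1, 2.2]
grip_width: -0.001
grip_force: 1.3
```

Run:
```python
from h import *
import pickle
cs={n:ctrl.capture(n) for n in("scene","side","wrist")};pickle.dump(cs,open("c7.pkl","wb"))
for n,b in (("scene",(350,225,420,290)),("side",(335,120,390,175)),("wrist",(150,0,500,399))):
    c=cs[n];x0,y0,x1,y1=b
    h=cv2.cvtColor(c["pixels"],cv2.COLOR_BGR2HSV);m=cv2.inRange(h,(0,150,90),(7,255,255))|cv2.inRange(h,(174,150,90),(180,255,255))
    y,x=np.nonzero(m[y0:y1,x0:x1]);print(n,len(x),x.min()+x0,x.max()+x0,y.min()+y0,y.max()+y0)
    H=np.array([563.7,-240.4,106]);nn=np.array([.889,.458,0])
    for a in(1.2,1.5,1.7): print(a,proj(c,H+49*(nn*np.sin(a-.2)+np.array([0,0,np.cos(a-.2)])))[0].round(1))
```

```text
scene 121 379 387 241 257
1.2 [388.3 237. ]
1.5 [388.5 238.7]
1.7 [388.4 240.7]
side 75 343 362 142 156
1.2 [345.  147.7]
1.5 [342.9 151.3]
1.7 [342.3 153.9]
wrist 4644 198 361 238 316
1.2 [346.1 287.7]
1.5 [357.2 271.4]
1.7 [358.5 261.3]
```

```bash
python3 -m jog '[{"delta_pos":[3,1.5,-2],"angular":[0,0,0],"fingers":0},{"delta_pos":[4,2,-4],"angular":[0,0,0],"fingers":0},{"delta_pos":[4,2,-4],"angular":[0,0,0],"fingers":0}]'
python3 -m jog '[{"delta_pos":[-1,-1,20],"angular":[0,0,0],"fingers":0},{"delta_pos":[-5,-5,50],"angular":[0,0,0],"fingers":0.5},{"delta_pos":[-15,-40,80],"angular":[0,0,0],"fingers":1},{"delta_pos":[-22,-80,90],"angular":[0,0,0],"fingers":1},{"delta_pos":[-22,-95,90],"angular":[0,0,0],"fingers":1},{"delta_pos":[-22,-95,90],"angular":[0,0,0],"fingers":1}]'
python3 - <<'E'
from h import *
import pickle
cs={n:ctrl.capture(n) for n in("wrist","scene","side")};pickle.dump(cs,open("c8.pkl","wb"))
o=np.zeros((600,760,3),np.uint8)
def put(im,x0,y0,w,h,s,X,Y):
    o[Y:Y+h*s,X:X+w*s]=cv2.resize(im[y0:y0+h,x0:x0+w],None,fx=s,fy=s,interpolation=cv2.INTER_CUBIC)
put(cs["wrist"]["pixels"],0,0,640,400,1,0,0)
put(cs["scene"]["pixels"],290,225,130,65,3,0,400)
put(cs["side"]["pixels"],325,125,90,65,3,400,400)
cv2.imwrite("pics/c8.png",o)
s=ctrl.sense();print(s["eef_pos"],s["ee_rot"])
E
```

```text
time_s: 12.45
eef_pos: [592.3, -226.1, 129.8]
ee_rot: [-0.0, 0.52, 0.854, -0.002]
force: [-19.8, -2.0, 25.2]
grip_width: -0.005
grip_force: 13.5
time_s: 13.2
eef_pos: [571.5, -319.7, 215.6]
ee_rot: [-0.001, 0.52, 0.854, 0.0]
force: [0.5, 0.2, -0.8]
grip_width: 0.999
grip_force: 0.0
[ 571.90644945 -318.23249388  216.16080095] [-5.88151226e-04  5.19488165e-01  8.54477412e-01  2.31423586e-04]
```

View pics/c8.png

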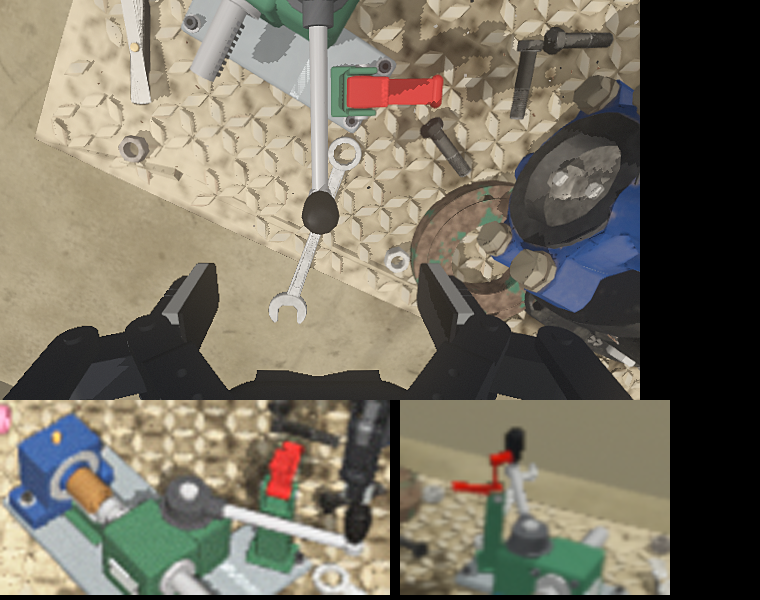

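The catch (red, (395,92)) lies right back off the bar and the bush is still in the cradle. The knob is at (320,212), and a blue valve flange starts at about (510,200) on the right.

Run:
```python
from h import *
import pickle
c=pickle.load(open("c8.pkl","rb"))["wrist"]
G=onz(c,320,212,132);print("grip",G.round(1))
nn=np.array([.889,.458,0]);u=np.array([.458,-.889,0])
for p in((510,215),(495,240),(525,265),(530,300)):
    for z in(60,100,150,200):
        X=onz(c,*p,z)-G;print(p,z,"n",(X@nn).round(0),"u",(X@u).round(0))
```

```text
grip [ 571.9 -316.9  132. ]
(510, 215) 60 n 167.0 u 29.0
(510, 215) 100 n 143.0 u 14.0
(510, 215) 150 n 113.0 u -4.0
(510, 215) 200 n 83.0 u -22.0
(495, 240) 60 n 157.0 u 52.0
(495, 240) 100 n 134.0 u 34.0
(495, 240) 150 n 106.0 u 12.0
(495, 240) 200 n 78.0 u -11.0
(525, 265) 60 n 189.0 u 78.0
(525, 265) 100 n 162.0 u 56.0
(525, 265) 150 n 128.0 u 29.0
(525, 265) 200 n 94.0 u 2.0
(530, 300) 60 n 202.0 u 115.0
(530, 300) 100 n 173.0 u 88.0
(530, 300) 150 n 137.0 u 55.0
(530, 300) 200 n 100.0 u 21.0
```

```bash
python3 -m jog '[{"delta_pos":[0,0.5,-30],"angular":[0,0,0],"fingers":0.7},{"delta_pos":[0,0.5,-60],"angular":[0,0,0],"fingers":0.7},{"delta_pos":[0,0.5,-80],"angular":[0,0,0],"fingers":0.7},{"delta_pos":[0,0.5,-90],"angular":[0,0,0],"fingers":0.7},{"delta_pos":[0,0.5,-91],"angular":[0,0,0],"fingers":0.7},{"delta_pos":[0,0.5,-91],"angular":[0,0,0],"fingers":0.1},{"delta_pos":[0,0.5,-91],"angular":[0,0,0],"fingers":0.1},{"delta_pos":[0,0.5,-91],"angular":[0,0,0],"fingers":0.1},{"delta_pos":[0,0.5,-91],"angular":[0,0,0],"fingers":0.1}]' 50
```

```text
time_s: 14.48
eef_pos: [572.1, -319.1, 126.8]
ee_rot: [0.001, 0.52, 0.854, 0.0]
force: [0.1, 1.6, 5.7]
grip_width: 0.264
grip_force: 48.8
```

```bash
python3 -c "
import numpy as np
g=np.array([572,-318.7]);h=np.array([503.9,-184.9]);t0=np.arctan2(*(g-h)[::-1])
for a in np.arange(0.1,1.26,.1): print(round(a,2),(h+150*np.array([np.cos(t0-a),np.sin(t0-a)])-h-150*np.array([np.cos(t0),np.sin(t0)])).round(1))"
```

```text
0.1 [-13.7  -6.1]
0.2 [-27.9 -10.9]
0.3 [-42.5 -14.1]
0.4 [-57.4 -15.9]
0.5 [-72.4 -16.3]
0.6 [-87.4 -15.1]
0.7 [-102.1  -12.4]
0.8 [-116.5   -8.3]
0.9 [-130.5   -2.7]
1.0 [-143.8    4.2]
1.1 [-156.3   12.4]
1.2 [-168.    21.8]
```

```bash
python3 -m jog '[{"delta_pos":[-7,-3.3,0],"angular":[0,0,-0.05],"fingers":0.1},{"delta_pos":[-13.7,-6.1,0],"angular":[0,0,-0.1],"fingers":0.1},{"delta_pos":[-27.9,-10.9,0],"angular":[0,0,-0.2],"fingers":0.1},{"delta_pos":[-42.5,-14.1,0],"angular":[0,0,-0.3],"fingers":0.1},{"delta_pos":[-57.4,-15.9,0],"angular":[0,0,-0.4],"fingers":0.1},{"delta_pos":[-72.4,-16.3,0],"angular":[0,0,-0.5],"fingers":0.1},{"delta_pos":[-72.4,-16.3,0],"angular":[0,0,-0.5],"fingers":0.1}]'
```

```text
time_s: 15.35
eef_pos: [499.1, -336.4, 126.8]
ee_rot: [0.001, 0.716, 0.699, -0.0]
force: [2.5, -4.9, 4.6]
grip_width: 0.27
grip_force: 49.1
```

```bash
python3 -m jog '[{"delta_pos":[-15,1.2,0],"angular":[0,0,-0.1],"fingers":0.1},{"delta_pos":[-29.7,3.9,0],"angular":[0,0,-0.2],"fingers":0.1},{"delta_pos":[-44.1,8,0],"angular":[0,0,-0.3],"fingers":0.1},{"delta_pos":[-51.2,10.8,0],"angular":[0,0,-0.35],"fingers":0.1},{"delta_pos":[-58.1,13.6,0],"angular":[0,0,-0.4],"fingers":0.1},{"delta_pos":[-64.8,17,0],"angular":[0,0,-0.45],"fingers":0.1},{"delta_pos":[-71.4,20.5,0],"angular":[0,0,-0.5],"fingers":0.1},{"delta_pos":[-71.4,20.5,0],"angular":[0,0,-0.5],"fingers":0.1}]'
```

```text
time_s: 16.35
eef_pos: [427.6, -317.0, 126.8]
ee_rot: [0.002, 0.866, 0.501, -0.001]
force: [-3.5, -11.3, 5.4]
grip_width: 0.27
grip_force: 49.6
```

```bash
python3 -m jog '[{"delta_pos":[-1,-2,0],"angular":[0,0,0],"fingers":0.1},{"delta_pos":[-4.2,0,0],"angular":[0,0,-0.025],"fingers":0.1},{"delta_pos":[-7.4,2,0],"angular":[0,0,-0.05],"fingers":0.1},{"delta_pos":[-10,3.5,0],"angular":[0,0,-0.07],"fingers":0.1},{"delta_pos":[-10,3.5,0],"angular":[0,0,-0.07],"fingers":0.1}]'
python3 - <<'E'
from h import *
import pickle
s=ctrl.sense();f=s["force"];p=s["eef_pos"]
d=p[:2]-[503.9,-184.9];r=np.linalg.norm(d);d/=r;t=np.array([d[1],-d[0]])
print("r",r,"a",-1.1-np.arctan2(d[1],d[0]),"radial",f[:2]@d,"tang",f[:2]@t)
cs={n:ctrl.capture(n) for n in("scene","side","wrist")};pickle.dump(cs,open("c9.pkl","wb"))
for n,c in cs.items():
    cv2.imwrite(f"pics/{n}9.png",c["pixels"])
c=cs["scene"];h=cv2.cvtColor(c["pixels"],cv2.COLOR_BGR2HSV);m=cv2.inRange(h,(8,110,70),(22,255,255))
y,x=np.nonzero(m[235:280,300:345]);print("bronze scene",len(x),x.min()+300 if len(x) else 0,x.max()+300 if len(x) else 0)
c=pickle.load(open("c8.pkl","rb"))["scene"];h=cv2.cvtColor(c["pixels"],cv2.COLOR_BGR2HSV);m=cv2.inRange(h,(8,110,70),(22,255,255))
y,x=np.nonzero(m[235:280,300:345]);print("before",len(x))
E
```

```text
time_s: 16.98
eef_pos: [418.6, -311.8, 126.7]
ee_rot: [0.001, 0.882, 0.47, 0.0]
force: [2.1, -0.3, 7.4]
grip_width: 0.268
grip_force: 49.9
r 152.88571061975324 a 1.0628053840982061 radial -0.9407896542633457 tang -1.9245619731354389
bronze scene 12 310 317
before 132
```

```bash
python3 -m jog '[{"delta_pos":[-1.3,0.9,0],"angular":[0,0,-0.01],"fingers":0.1},{"delta_pos":[-2.5,1.7,0],"angular":[0,0,-0.02],"fingers":0.1},{"delta_pos":[-3.8,2.6,0],"angular":[0,0,-0.03],"fingers":0.1},{"delta_pos":[-5,3.4,0],"angular":[0,0,-0.04],"fingers":0.1},{"delta_pos":[-5,3.4,0],"angular":[0,0,-0.04],"fingers":0.1}]'
```

```text
time_s: 17.75
eef_pos: [413.7, -308.4, 126.7]
ee_rot: [0.001, 0.892, 0.453, 0.0]
force: [3.0, 0.1, 7.2]
grip_width: 0.27
grip_force: 49.9
```

```bash
python3 -m jog '[{"delta_pos":[-1.2,0.9,0],"angular":[0,0,-0.01],"fingers":0.1},{"delta_pos":[-2.4,1.8,0],"angular":[0,0,-0.02],"fingers":0.1},{"delta_pos":[-2.4,1.8,0],"angular":[0,0,-0.02],"fingers":0.1}]'
python3 -m jog '[{"delta_pos":[-1.2,0.9,0],"angular":[0,0,-0.01],"fingers":0.1},{"delta_pos":[-2.4,1.8,0],"angular":[0,0,-0.02],"fingers":0.1},{"delta_pos":[-2.4,1.8,0],"angular":[0,0,-0.02],"fingers":0.1}]'
```

```text
time_s: 18.12
eef_pos: [412.5, -307.5, 126.8]
ee_rot: [0.003, 0.896, 0.444, 0.001]
force: [11.8, -5.2, 1.5]
grip_width: 0.267
grip_force: 49.7
time_s: 18.5
eef_pos: [412.0, -306.9, 126.9]
ee_rot: [0.006, 0.901, 0.435, 0.003]
force: [25.7, -12.0, -8.5]
grip_width: 0.266
grip_force: 50.2
```

```bash
python3 -m jog '[{"delta_pos":[1.2,-0.9,0],"angular":[0,0,0.01],"fingers":0.1},{"delta_pos":[2.2,-1.6,0],"angular":[0,0,0.02],"fingers":0.1},{"delta_pos":[2.2,-1.6,0],"angular":[0,0,0.02],"fingers":0.1},{"delta_pos":[2.2,-1.6,0],"angular":[0,0,0.02],"fingers":0.1},{"delta_pos":[2.2,-1.6,0],"angular":[0,0,0.02],"fingers":0.1}]'
python3 - <<'E'
from h import *
import pickle
s=ctrl.sense();f=s["force"];p=s["eef_pos"]
d=p[:2]-[503.9,-184.9];r=np.linalg.norm(d);d/=r;t=np.array([d[1],-d[0]])
print("r",r,"a",-1.1-np.arctan2(d[1],d[0]),"radial",f[:2]@d,"tang",f[:2]@t,f)
for n,b in (("scene",(300,345,235,280)),("side",(350,380,185,205))):
    c=ctrl.capture(n);h=cv2.cvtColor(c["pixels"],cv2.COLOR_BGR2HSV);m=cv2.inRange(h,(8,110,70),(22,255,255))
    y,x=np.nonzero(m[b[2]:b[3],b[0]:b[1]]);print("bronze",n,len(x),(x.min()+b[0],x.max()+b[0],y.min()+b[2],y.max()+b[2]) if len(x) else "")
    if n=="scene":
        M=np.array([464.5,-73.5,60]);print("mouth px",proj(c,M)[0],"nipple",proj(c,[467,-49,98])[0])
print(ctrl.sense()["time_s"])
E
```

```text
time_s: 19.12
eef_pos: [412.7, -307.4, 126.8]
ee_rot: [0.003, 0.896, 0.443, 0.002]
force: [14.5, -5.6, -0.0]
grip_width: 0.268
grip_force: 50.1
r 152.7263319854569 a 1.1105680693039242 radial -4.217093020457357 tang -14.985831047244034 [14.53977056 -5.5636389  -0.02677569]
bronze scene 2 (np.int64(310), np.int64(310), np.int64(251), np.int64(252))
mouth px [314.23616827 249.64666675] nipple [308.70925047 235.3248375 ]
bronze side 3 (np.int64(363), np.int64(363), np.int64(194), np.int64(196))
19.225
```

```bash
python3 -c "
from rig import ctrl
print(ctrl.finish_job())"
```

```text
the job is handed in; nothing more can be done
None
```

The 30 mm bush is pressed home with the lever stopped at about 1.11 rad; I handed in at about 19 s, still gripping the lever and pulling with about 15 N (lever spring included), the catch flipped right back and the other two bushes left in the rack.

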